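Set the friction stay of the onion bin's lid so that it stands open

ROBOT

A 6-joint arm with a two-finger parallel gripper is mounted at the origin on a cart in front of the work surface, level with it; the furniture and walls round the work are solid. World frame = base frame: x ahead of the robot, y to its left, z up, the work surface at z = 0. Lengths are in m, angles in degrees, forces in N, time in s.
With the tool pointing down it reaches from about 0.425 to 1.125 m from the base axis. Payload 14.9 kg.
Tool frame: the origin (TCP) lies on the mounting face of the last link; the fingertips stand 191 mm ahead of it and the grasp point (between the pads) lies 172 mm ahead of it; z points along the fingers, y is the line along which they close (so a half turn about z gives the same grasp; the last joint's range is limited). The gripper opens to 91 mm and grips with 3 to 60 N. Pads are 32 mm wide; open, the fingers measure 118 mm over their backs; the gripper's body (76 mm by 178 mm) begins 60 mm behind the grasp point.
Start: joints at [61.862, 21.709, 99.362, -0, 58.929, -1.908], TCP at [0.309, 0.628, 0.405] pointing down, gripper open.
Joint ranges: [-158.91, 158.91], [-42.39, 125.64], [0.06, 152.35], [-60.88, 240.88], [17.5, 164.5], [-176.32, 176.32]. Speed limits (degrees/s): [108.29, 108.29, 136.94, 180, 180, 180].

INTERFACE

Orientations are given as [roll, pitch, yaw] about the fixed x, y, z axes, in that order (R = Rz(yaw) Ry(pitch) Rx(roll)).
In Python, from rig import movep, movel, set_joints, set_gripper, wait, ik, snapshot, camera_info, Unreachable, hand_in, current_clock, current_joints, current_qd, current_joint_torque, current_position, current_eef_rot, current_contact_force, current_wrist_torque, current_width, current_finger_force gives the robot as it stands. Calls block until the motion is done:
- movep(position, orientation): joint-space move of the TCP to a pose.
- movel(position, rate=0.15, orientation=None): straight line of the TCP; orientation=None keeps the orientation; rate is the mean speed in m/s.
- set_joints(angles): joint-space move.
- set_gripper(opening): finger opening in m; the grip force is fixed at half the most; returns when the fingers have stopped.
- wait(seconds).
- ik(position, orientation): joint angles nearest the present ones, or None.
- snapshot(name): name is "scene" or "top"; returns the picture (400x640x3 uint8, red, green, blue); there is no depth.
- camera_info(name): a dict with "fx", "fy", "cx", "cy" (pixels), "camera_from_world" (4x4, takes a point from world to camera coordinates). Camera axes: x right, y up, looking along -z (the intrinsics and any distortion apply to the point x, -y, -z); pixel columns grow to the right and rows downward; lengths in m; the calibration is good to about 2 mm. A picture is of the moment at which its call begins. camera_info takes no time and is no camera call.
A pose or a line that the arm cannot do raises Unreachable and nothing moves.
- hand_in(): hands the job in; it is judged then, once.
Readings, each from a call of its own:
- current_clock(): time.
- current_joints(): joint angles.
- current_qd(): joint speeds.
- current_joint_torque(): joint torques, N m.
- current_position(): TCP position.
- current_eef_rot(): TCP orientation.
- current_contact_force(): force on the tool from outside, world axes, zero at the start.
- current_wrist_torque(): the same for the moment, N m.
- current_width(): finger opening in m.
- current_finger_force(): force on a finger pad.
Only numpy, scipy, OpenCV 4.12 (cv2) and the standard library are available. Lean on these libraries where they do the work, as an engineer would, in place of code of your own. Each camera call takes 0.05 s, during which the arm holds its last target. There are 200 camera calls.

TASK

The lid of the wooden onion bin drops shut as soon as it is let go, because the clamp lever of the stay on its right side is loose. Press the cross grip at the lever's end down with the closed fingertips until the clamp has bitten firmly, without forcing it, then raise the lid by its knob to about 45 degrees and let go of it to see that it stays there by itself; if it sinks, clamp firmer and try again. Leave the lid standing open like that on its own, and do not disturb the other things on the worktop.

Things in the scene. Friction and masses are not known exactly. Their poses are not given: they have to be found in the camera images.
- bin: the onion bin, a light wooden box with a slatted front, 200 deep (x) x 260 wide (y) x 135 high, fixed to the worktop; origin under its centre on the worktop, x axis to its back, y axis to its left, z up; it faces the robot, turned by up to 0.2 rad. Onions lie inside.
- lid_hinge (a joint): opening angle of the bin's lid, rad: 0 shut, grows as the front edge rises; stopped at 1.25. The hinge friction is nearly nil while the clamp is loose; the lid weighs about 0.25 to 0.5 kg (varies).
- lid: the bin's lid: panel 207 x 268 x 14 with the knob and, on its right (-y) edge, the slotted steel quadrant of the stay, which passes under the clamp. Its origin lies on the hinge axis, at the middle of the bin's width; own axes like the bin's when shut
- lid_axis (a point): point of the hinge axis at the middle of the bin's back edge, 144 above the worktop; the axis runs along the bin's y
- lid_knob (a point): grip point of the lid's turned wooden knob (29 across, 34 high, standing up from the lid), 23 above the lid's upper face, 180 ahead of the hinge axis and, when shut, 30 above it. Pinched across the bin's y it can pivot between the fingers, so the gripper may keep pointing down while the lid swings
- clamp_lever (a joint): angle of the clamp lever, rad: 0 as loose as it goes (the lever points forward and up at 38 degrees), grows as its cross grip is pressed down along its arc and tightens the clamp; end stop at 1.10. Starts at 0 to 0.12. Friction keeps it where it is left, but when let go after a firm press it springs back by about 0.06 rad and still holds
- lever_handle: the clamp lever's dark steel arm with a round cross grip at its end, on the bin's right (-y) side; 90 from pivot to grip centre, arm 12 thick. Where in its travel the clamp bites is not known (worn lining: anywhere from 0.15 to 0.75 rad). The lid holds once the grip has been pressed down with 8 N or more; 10 to 13 N is right, more than 20 N strains the lever. Press it, do not pinch it
- lever_grip (a point): centre of the lever's cross grip, a round bar 23 thick and 36 long along the bin's y; its inner end is 26 clear of the lid's edge. While loose it moves at 3 to 5 N and hardly pushes back on a finger at rest; once the clamp bites, the force to move it rises by about 95 N per rad, and pressed with 10 to 13 N it pushes back with 5 to 7 N at rest
- lever_axis (a point): point of the lever's pivot axis (along the bin's y) level in y with the cross grip's centre
- onion: loose onion, 78 x 79 x 85; bystander
- garlic: loose garlic bulb, 60 x 57 x 58; bystander
- mug: loose mug, 82 x 114 x 91; bystander
- scoop: loose steel flour scoop with a wooden handle, lying, 72 x 200 x 72; bystander
- cork_jar_a: loose corked jar, 56 across, 111 high, at the back; bystander
- cork_jar_b: loose corked jar, 60 across, 121 high, at the back; bystander

How it is judged (in metres and radians):
On the way, in this order (a step that is already met when the one before it is completed fails the run):
1. the lid is raised to about half open (value of joint lid_hinge above 0.55 rad).
2. let go, it stays there by itself (value of joint lid_hinge between 0.55 and 1.05 rad and contact force between anything else and lid below 0.1 N and velocity of joint lid_hinge between -0.03 and 0.03 rad/s), for 1 s.
At the end, for the whole second after the job is handed in: the lid, let go, stands still by itself at 0.55 to 1.05 rad (about 32 to 60 degrees) (value of joint lid_hinge between 0.55 and 1.05 rad and velocity of joint lid_hinge between -0.03 and 0.03 rad/s); the robot touches nothing.
It fails at once if the lever is strained with more than 20 N (contact force between any of the fingers, the arm and lever_handle above 20 N).
It fails at once if a bystander is shifted by more than 25 mm (distance of any of onion, garlic, mug, scoop, cork_jar_a, cork_jar_b from where it was at the start of the episode above 0.025 m).
It also fails if it takes over 67 s, if anything falls off the work surface, if the arm or the gripper's body presses on something with over 40 N, if the wrist force passes 120 N, or if a joint passes its speed limit or range.

## Working session

There is one attempt and no reset: what is moved stays moved. The work goes in short steps, each a Python script; the robot and the scene stay as the last script left them, time stands still between calls to the robot, and variables do not carry over. Pictures are saved under pics/ and viewed, at most 10 in all, crops included, and the job is handed in when it is done.

```bash
mkdir -p pics
python3 - <<'E'
from rig import *
import cv2
for n in("scene","top"):
    cv2.imwrite(f"pics/{n}0.png",snapshot(n)[:,:,::-1]); print(camera_info(n))
print(current_clock(),current_eef_rot(),current_contact_force())
E
```

```text
{'fx': 486.2915407521698, 'fy': 486.2915407521698, 'cx': 317.4560187605826, 'cy': 198.26700479636705, 'camera_from_world': array([[ 0.56263961, -0.82668461, -0.00540609, -0.19067407],
       [ 0.46129417,  0.30851567,  0.83188086, -0.42203428],
       [-0.68603524, -0.47054292,  0.55492793, -1.1821025 ],
       [ 0.        ,  0.        ,  0.        ,  1.        ]])}
{'fx': 474.2463785443754, 'fy': 474.2463785443754, 'cx': 320.18067319047776, 'cy': 193.2525379043972, 'camera_from_world': array([[ 0.02912272, -0.9995713 , -0.00301287,  0.12798779],
       [ 0.98680722,  0.02827034,  0.15941233, -0.58495427],
       [-0.15925882, -0.00761564,  0.98720749, -1.55378462],
       [ 0.        ,  0.        ,  0.        ,  1.        ]])}
0.1 [-1.79943029e+02 -3.77013556e-03  1.53769888e+02] [0.11371139 0.38195605 0.70778799]
```

View pics/scene0.png

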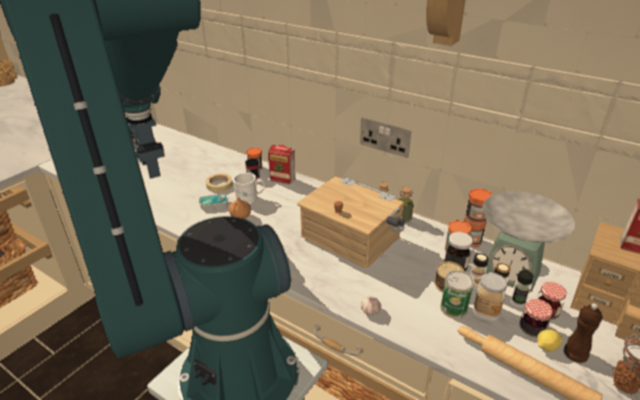

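View pics/top0.png

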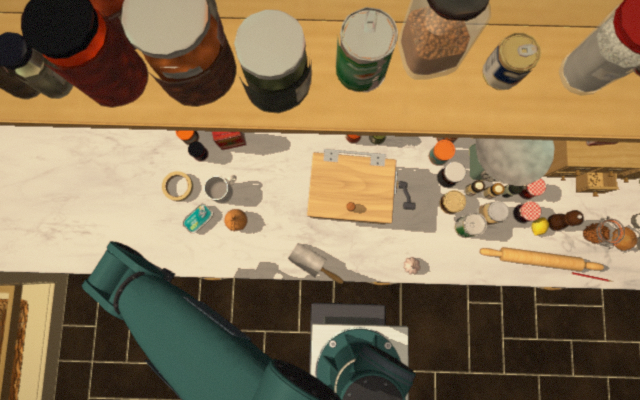

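The top view shows the bin with its lid at about (352,187), the knob at (352,207) and the lever grip at about (407,205). I'll enlarge that area.

Run:
```python
import cv2,numpy as np
a=cv2.imread("pics/top0.png")[140:240,295:435]; b=cv2.imread("pics/scene0.png")[165:270,290:430]
cv2.imwrite("pics/c0.png",np.vstack([cv2.resize(i,None,fx=s,fy=s,interpolation=cv2.INTER_CUBIC)[:298,:] for i,s in((a,4),)]+[cv2.resize(b,(560,298+0),interpolation=cv2.INTER_CUBIC)]))
```

```text
(no output)
```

View pics/c0.png

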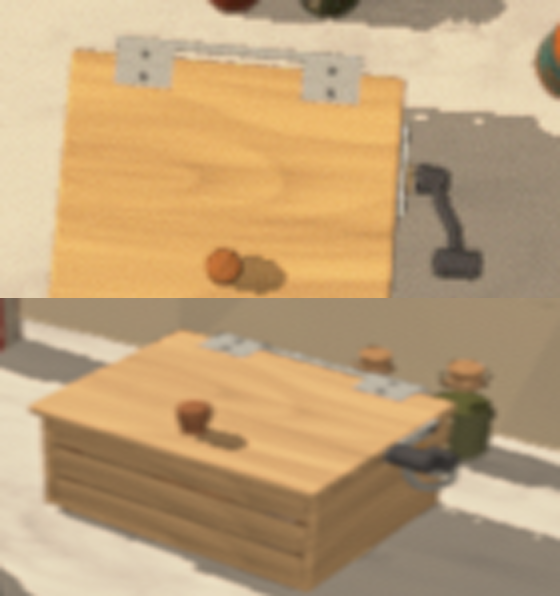

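```bash
cat > h.py <<'E'
from rig import *
import numpy as np, cv2
from scipy.optimize import least_squares
C={n:camera_info(n) for n in("scene","top")}
def proj(n,p):
    c=C[n];q=c["camera_from_world"]@np.append(p,1)
    return np.array([c["cx"]-c["fx"]*q[0]/q[2],c["cy"]+c["fy"]*q[1]/q[2]])
E
python3 - <<'E'
from h import *
def W(v,p): # v: axis x,y,yaw ; p in lid frame, z world
    c,s=np.cos(v[2]),np.sin(v[2]); return np.array([v[0]+c*p[0]-s*p[1],v[1]+s*p[0]+c*p[1],p[2]])
f=.151
obs=[("top",(0,.134,f),(313,152.5)),("top",(0,-.134,f),(396.2,159.5)),("top",(-.207,.134,f),(307,217)),("top",(-.207,-.134,f),(393,223)),
("scene",(0,.134,f),(335,177.3)),("scene",(0,-.134,f),(403,203.4)),("scene",(-.207,.134,f),(298.2,202.7)),("scene",(-.207,-.134,f),(368.7,234.4)),
("top",(-.18,0,.185),(350.7,206.2)),("scene",(-.18,0,.185),(338.2,202.7))]
r=least_squares(lambda v:np.concatenate([proj(n,W(v,p))-o for n,p,o in obs]),[.75,.1,0],loss="soft_l1")
v=r.x;print(v,r.fun.reshape(-1,2).round(1))
print("knob",W(v,(-.18,0,.174)))
for z in(.1,.13,.16,.19,.22):
    g=least_squares(lambda u:proj("top",[*u,z])-(409.2,205.7),[.6,-.1]).x
    d=g-v[:2];c,s=np.cos(v[2]),np.sin(v[2])
    print(z,g,"bin",c*d[0]+s*d[1],-s*d[0]+c*d[1],"scene px",proj("scene",[*g,z]))
h=least_squares(lambda u:proj("top",[*u,.12])-(403,184.7),[.6,-.1]).x;print("hub@.12",h)
E
```

```text
[ 0.68983182  0.03737623 -0.05426688] [[-0.1 -0.5]
 [ 0.4 -0.7]
 [ 0.2 -0.8]
 [-0.2  0.3]
 [-0.2 -1.9]
 [ 1.5 -1.5]
 [-2.   0. ]
 [ 0.3  0.1]
 [ 0.5  3.6]
 [-1.9  1.7]]
knob [0.51009679 0.04713948 0.174     ]
0.1 [ 0.53983602 -0.14570958] bin -0.13984437643543532 -0.1909521056795206 scene px [396.77129718 244.15124524]
0.13 [ 0.5356375  -0.14024303] bin -0.1443332150899236 -0.18572132991520843 scene px [395.29737216 236.19028216]
0.16 [ 0.53143899 -0.13477648] bin -0.14882205374441224 -0.18049055415089593 scene px [393.78760336 228.03571965]
0.19 [ 0.52724048 -0.12930993] bin -0.15331089239890072 -0.17525977838658374 scene px [392.24066717 219.68040869]
0.22 [ 0.52304197 -0.12384338] bin -0.15779973105338913 -0.17002900262227155 scene px [390.65517401 211.11684387]
hub@.12 [ 0.60486206 -0.12212582]
```

```bash
cat >> h.py <<'E'
YAW=176.9
def F(n=4,dt=.02):
    a=[]
    for _ in range(n): a.append(current_contact_force()); wait(dt)
    return np.mean(a,0)
E
python3 - <<'E'
from h import *
# knob triangulation
k=least_squares(lambda p:np.concatenate([proj("top",p)-(350.7,206.2),proj("scene",p)-(338.2,202.7)]),[.5,.05,.18]).x;print("knob top",k)
set_gripper(0)
movep([.527,-.131,.191+.235],[180,0,YAW])
print(current_clock(),current_position(),current_joints())
wait(.3);t=F(8);print("tare",t)
z=.191+.215; 
movel([.527,-.131,z],rate=.08)
while z>.191+.165:
    z-=.003; movel([.527,-.131,z],rate=.03); f=F(2)-t
    if abs(f[2])>.8: break
print(current_clock(),current_position()[2]-.191,F()-t)
cv2.imwrite("pics/s1.png",cv2.resize(snapshot("scene")[150:280,270:440,::-1],None,fx=4,fy=4))
E
```

```text
knob top [0.52173234 0.0485105  0.18393051]
4.25 [ 0.52719688 -0.13058867  0.42599957] [-1.63716041e+01  5.98538222e+00  1.16814466e+02  4.43801511e-03
  5.71982257e+01 -1.03301664e+02]
tare [-0.15078632  0.21391817 -0.19849349]
7.35 0.1909083385784331 [-0.19884305 -0.05948921  0.98217969]
```

View pics/s1.png

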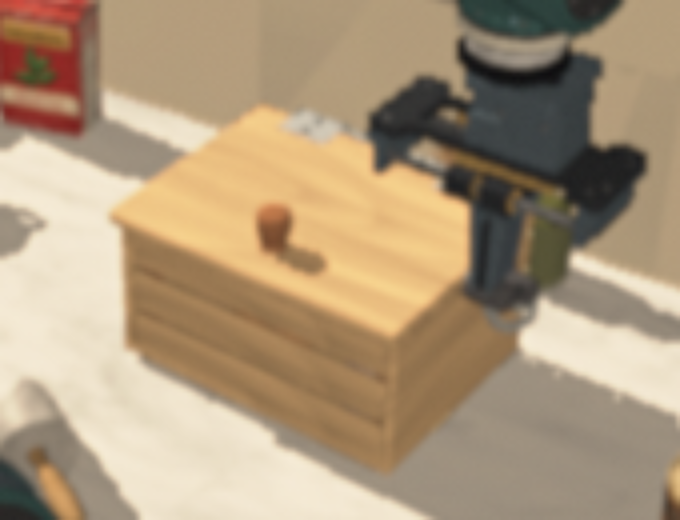

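The closed tips rest on the grip at (500,300) in the crop, and contact at z=0.191 agrees with the measurement. Next I press along the arc.

```bash
cat > press.py <<'E'
from h import *
def press(z,t,target,zmin=.085):
    log=[];f=np.zeros(3)
    while z>zmin:
        s=.003 if f[2]<2 else .0012
        z-=s; c=np.sqrt(.09**2-(z-.0115-.126)**2)
        movel([.598-c,-.131+(c-.071)*.054,z+.191],rate=.03)
        f=F(2,.01)-t; log.append((round(z,4),f[2].round(1),f[0].round(1)))
        if f[2]>=target: break
    print(*log); wait(.3); print(current_clock(),F()-t,"dev",current_position())
    return z
E
python3 - <<'E'
from press import *
t=np.array([-.151,.214,-.198])
press(.191,t,5.8)
E
```

```text
(0.188, np.float64(0.5), np.float64(-0.1)) (0.185, np.float64(0.6), np.float64(0.1)) (0.182, np.float64(-0.1), np.float64(0.3)) (0.179, np.float64(2.6), np.float64(-0.3)) (0.1778, np.float64(7.0), np.float64(-1.9))
9.2 [-1.96812917  0.39442317  7.14134127] dev [ 0.51759619 -0.13053034  0.3690699 ]
```

Run:
```python
from h import *
t=np.array([-.151,.214,-.198])
p=current_position()
for i in range(1,7):
    movel([p[0],p[1],p[2]+.0015*i],rate=.03); f=F(2,.01)-t; print(.0015*i,f.round(1))
movel([p[0],p[1],.191+.24],rate=.15)
cv2.imwrite("pics/s2.png",np.hstack([cv2.resize(snapshot("scene")[165:270,330:430,::-1],None,fx=4,fy=4),cv2.resize(snapshot("top")[140:245,340:440,::-1],None,fx=4,fy=4)]))
print(current_clock(),F(6)-t)
```

```text
0.0015 [-0.4 -0.1  4.5]
0.003 [0.3 0.5 0.7]
0.0045000000000000005 [ 0.5 -0.5 -0. ]
0.006 [-0.1  0.1  0.3]
0.0075 [0.  0.2 0.5]
0.009000000000000001 [ 0.3  0.1 -0.2]
11.4667 [0.15269768 0.19448625 0.23083039]
```

View pics/s2.png

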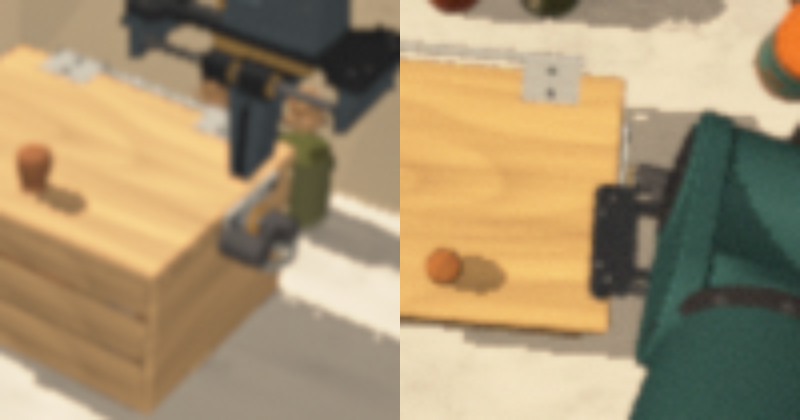

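The lever arm now lies nearly in line with the lid edge, pressed down, with the grip free. I go on to the knob.

```bash
cat > lift.py <<'E'
from h import *
K=np.array([.522,.0485]); h=.035; yaw=np.radians(-3.1)
A=K+.18*np.array([np.cos(yaw),np.sin(yaw)])
def tcp(phi):
    a=-.18*np.cos(phi)+h*np.sin(phi); z=.144+.18*np.sin(phi)+h*np.cos(phi)
    return [A[0]+a*np.cos(yaw),A[1]+a*np.sin(yaw),z+.172]
E
python3 - <<'E'
from lift import *
print([tcp(p) for p in(0,.75)], ik(tcp(.75),[180,0,YAW]))
set_gripper(.065)
p=tcp(0); movep([p[0],p[1],.191+.24],[180,0,YAW])
t=F(6); movel(p,rate=.12); print("above lid",F()-t)
set_gripper(0); print("w",current_width(),F()-t,current_clock())
for phi in np.linspace(.075,.75,10):
    movel(tcp(phi),rate=.08); print(round(phi,2),(current_contact_force()-t).round(1))
print(current_width(),current_clock())
cv2.imwrite("pics/s3.png",cv2.resize(snapshot("scene")[110:280,270:440,::-1],None,fx=3,fy=3))
E
```

```text
[[np.float64(0.522), np.float64(0.0485), np.float64(0.351)], [np.float64(0.5940477760504796), np.float64(0.04459803192733023), np.float64(0.46430408721478383)]] [  2.05187112   8.53810126 109.51339964   0.          61.9484991
 -84.84812888]
above lid [-0.18207004  0.47229488  0.4622014 ]
w 0.026916182681818765 [-0.30056018  5.64956047  0.80937333] 15.1083
0.08 [-2.6  6.3  1. ]
0.15 [-2.2  5.1 -2.2]
0.23 [-5.2  5.5  1.5]
0.3 [-8.7  4.7  6.3]
0.38 [-11.3   4.7   2.3]
0.45 [-13.9   3.9   5.5]
0.52 [-17.3   3.9  14.4]
0.6 [-17.5   2.7  15.5]
0.68 [-15.8   1.2  19.5]
0.75 [-15.    0.   17.9]
0.027123535121671313 18.3583
```

View pics/s3.png

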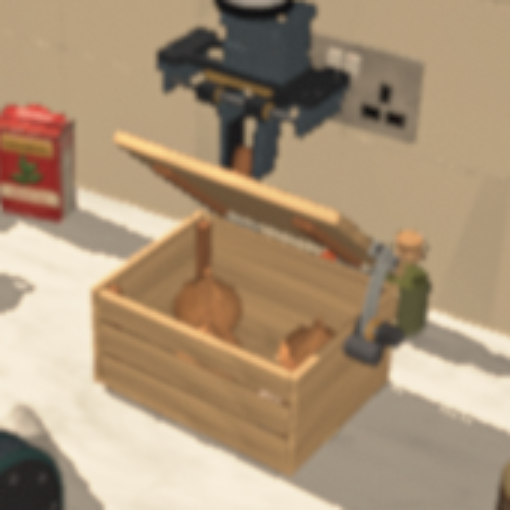

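The lid is open at about 43° and the clamp holds; the load is mostly radial, from a slight error in the axis. I ease it, let go and watch.

Run:
```python
from lift import *
p=np.array(tcp(.75)); p+=[-.0025,0,.0025]; movel(p,rate=.03); print(F())
a=snapshot("scene")
set_gripper(.075); b=snapshot("scene"); print(current_clock())
movel(p+[0,0,.07],rate=.12); print(F())
c=snapshot("scene"); wait(1.5); d=snapshot("scene")
print(current_clock())
for n,i in zip("bcd",(b,c,d)): print(n,"lid-region diff",np.abs(i.astype(int)-c)[150:205,305:340].mean(),np.abs(i.astype(int)-c)[180:200,370:400].mean())
f=lambda i:cv2.resize(i[110:280,270:440,::-1],None,fx=2.35,fy=2.35)
cv2.imwrite("pics/s4.png",np.hstack([f(a),f(d)]))
```

```text
[  9.02543759   1.10827627 -11.58943622]
19.7
[ 0.10764868 -0.08672493  0.07699067]
22.1
b lid-region diff 5.4166233766233765 2.4833333333333334
c lid-region diff 0.0 0.0
d lid-region diff 0.5099567099567099 0.6138888888888889
```

View pics/s4.png

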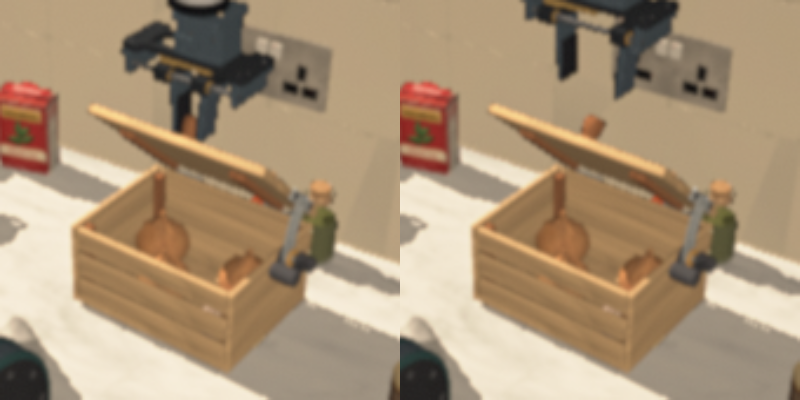

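The gripper is clear of the lid. The lid corner is at the same place, about (490,105) in the right crop against (90,105) in the left, so it stands by itself. I wait briefly to rule out creep, then hand in.

Run:
```python
from h import *
a=snapshot("scene").astype(int); wait(2.5); b=snapshot("scene").astype(int)
d=np.abs(a-b)[140:215,300:410].mean(); print(d,current_clock())
if d<1: print(hand_in())
```

```text
0.5498181818181819 24.7
the job is handed in; nothing more can be done
None
```

The clamp is tight, and the lid was still standing open by itself at about 43° (0.75 rad) when I handed the job in at 24.7 s; the judge's verdict was not shown.

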